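# Dress the sample board on a dried-fish stall

### The job

Dress the sample board for the customers. Lay the dark brown fish on the board straight in front of the bowl of orange shrimps, the golden fish straight in front of the bowl of silver anchovies and the silver-blue fish side by side with them, midway between the two, all lying flat and straight along the board with their heads towards the bowls' side (in front of a bowl means on the robot's side of it). Stand the blue-lidded tub midway between the two bowls, in line with them, and the red-lidded tub squarely on top of it, and leave the sauce jar and the twine spool where they are.

Things in the scene. Friction and masses are not known exactly. Their poses are not given: they have to be found in the camera images.
- board: Flat light-wood sample board with darker end strips, 310 (x) by 330 (y) mm, 18 thick, fixed. Origin: centre of its underside. x points away from the robot, y left; turned up to 0.12 rad. The bowls stand on it at x = +90, y = +-105 mm. Fish lie on its near part: middles at about x = -48 mm (138 mm before the bowls' centres) keep them whole on the board and clear of the bowls.
- shrimp_bowl: The shrimp bowl: a round steel bowl heaped with orange dried shrimps, 95 mm across the rim, 46 high with its contents, fixed on the far part of the board, left or right (the two bowls change places between starts). Origin: centre of its underside, on the board's top; axes parallel to the board's (x away from the robot, y left).
- anchovy_bowl: The anchovy bowl: a round steel bowl heaped with silver-grey dried anchovies, 95 mm across the rim, 46 high with its contents, fixed on the far part of the board, left or right (the two bowls change places between starts). Origin: centre of its underside, on the board's top; axes parallel to the board's (x away from the robot, y left).
- brown_fish_mid (a point): The dark brown fish: a whole hard-dried fish lying on its side, rigid, 145 mm long, 38 wide across back and belly, 32 high, about 90 g. Origin: on its middle, half-way up (16 mm over its support). x points to the head (nose at +65 mm, end of the forked tail at -80 mm), z up. The sides are parallel for gripping across y from x = -30 to +30 mm.
- golden_fish_mid (a point): The golden yellow fish: a whole hard-dried fish lying on its side, rigid, 145 mm long, 38 wide across back and belly, 32 high, about 90 g. Origin: on its middle, half-way up (16 mm over its support). x points to the head (nose at +65 mm, end of the forked tail at -80 mm), z up. The sides are parallel for gripping across y from x = -30 to +30 mm.
- silver_fish_mid (a point): The silver-blue fish (blue-grey back, silver belly): a whole hard-dried fish lying on its side, rigid, 145 mm long, 38 wide across back and belly, 32 high, about 90 g. Origin: on its middle, half-way up (16 mm over its support). x points to the head (nose at +65 mm, end of the forked tail at -80 mm), z up. The sides are parallel for gripping across y from x = -30 to +30 mm.
- blue_tub_mid (a point): The blue-lidded tub: a closed, rigid, round clear plastic tub with a ribbed blue lid, 56 mm across at the lid (widest), 46 mm high, upright, flat on top. Origin: on its axis, half-way up (23 mm above what it stands on). About 80 g.
- red_tub_mid (a point): The red-lidded tub: a closed, rigid, round clear plastic tub with a ribbed red lid, 46 mm across at the lid (widest), 40 mm high, upright, flat on top. Origin: on its axis, half-way up (20 mm above what it stands on). About 50 g.
- sauce_jar: A brown glass sauce jar with a yellow cap, 60 mm across, 110 mm tall, standing loose on the counter to the right of the board. Origin: centre of its underside. A bystander.
- twine_spool: A spool of brown twine with cardboard ends, 64 mm across, 60 mm high, standing loose on the counter to the right. Origin: centre of its underside. A bystander.
There are look-alikes about, which are no part of the job. Several things look just like the part that bears blue_tub_mid: the one meant starts farthest to the robot's right.

How it is judged:
By the outcome, as a careful person would: the job done as asked, in the order asked, and still so for the second after the job is handed in, with the robot touching nothing.
It also fails if it takes over 120 s, if anything falls off the work surface, if the arm or the gripper's body presses on something with over 40 N, if the wrist force passes 120 N, or if a joint passes its speed limit or range.

### The arm

A 6-joint arm with a two-finger parallel gripper is mounted at the origin on the work surface. World frame = base frame: x ahead of the robot, y to its left, z up, the work surface at z = 0. Lengths are in m, angles in rad, forces in N, time in s.
With the tool pointing down it reaches from about 0.25 to 0.775 m from the base axis. Payload 4 kg.
Tool frame: the origin (TCP) lies at the very end of the fingers, on their centre line; the grasp point (between the pads) lies 19 mm behind it; z points along the fingers, y is the line along which they close (so a half turn about z gives the same grasp; the last joint's range is limited). The gripper opens to 94 mm and grips with 3 to 60 N. Pads are 16 mm wide; open, the fingers measure 119 mm over their backs; the gripper's body (75 mm by 177 mm) begins 78 mm behind the grasp point.
Start: joints at [1.045, 0.087, 1.371, -0, 1.684, -0.103], TCP at [0.226, 0.502, 0.206] pointing down, gripper open.
Joint ranges: [-3.1, 3.1], [-0.76, 2.03], [0.27, 2.55], [-1.08, 4.22], [0.17, 2.65], [-2.57, 2.57]. Speed limits (rad/s): [2.79, 2.79, 3.14, 3.14, 3.14, 3.14].

### API

Orientations are given as a unit quaternion [x, y, z, w].
In Python, from rig import bot gives the robot as it stands.
- The arm moves only by the tool drive_tool, never from a script. Its argument "motion" is a list of rows, each a list of 5 numbers: the shift along the tool's x, y, z in units of 0.4 m (1.0 is 0.4 m), then the turn about the tool's z in units of 360 degrees (1.0 is 360 degrees), then the opening, from -1 (shut) to 1 (fully open). A call has 1 to 12 rows; each row is the pose to reach, as a shift and turn from the pose commanded when the call began, along the tool's axes at that moment, turning the shorter way round; what a row does not reach only later rows make up. A row lasts 1/10 s, in which the tool goes at most 50 mm and 8.59 degrees, less where a joint would pass 70% of its speed; a pose out of reach is approached as far as the arm can. A call with a number of a shift or a turn outside -1 to 1 is refused whole. A call with a gripper value outside its range is refused whole. The fingers move at their own pace and stop on an object; the grip force is fixed at half the most. Time passes only in rows, so rows that repeat a pose let the fingers close. It gives the time, the measured TCP pose, the force, the opening and the grip force at its end, in the units of the state.
- bot.get_state(): the state, without advancing time (a new reading comes with each control period).
- bot.snapshot(name): name is "scene" or "top"; returns a dict with "image" (400x640x3 uint8, blue, green, red), "fx", "fy", "cx", "cy" (pixels), "distortion" ([k1, k2, p1, p2, k3] as OpenCV has them; the pictures are not rectified), "T" (4x4, takes a point from camera to world coordinates). Camera axes: x right, y down, z forward; pixel columns grow to the right and rows downward; lengths in m; the calibration is good to about 2 mm. A picture is of the moment at which its call begins. There is no depth.
- bot.hand_in(): hands the job in; it is judged then, once.
The state is a dict: "t": time; "joint_positions": joint angles; "qvel": joint speeds; "tau": joint torques, N m; "ee_pos": TCP position; "orientation": TCP orientation; "ft_force": force on the tool from outside, world axes, zero at the start; "ft_torque": the same for the moment, N m; "grip_width": finger opening in m; "grasp_force": force on a finger pad.
Only numpy, scipy, OpenCV 4.12 (cv2) and the standard library are available. Lean on these libraries where they do the work, as an engineer would, in place of code of your own. Each camera call takes 0.05 s, during which the arm holds its last target. There are 200 camera calls.

## Working session

There is one attempt and no reset: what is moved stays moved. The work goes in short steps, Python scripts to look and compute and a tool call to move; the robot and the scene stay as the last step left them, time stands still between calls to the robot, and variables do not carry over. Pictures are saved under pics/ and viewed, at most 14 in all, crops included, and the job is handed in when it is done.

Besides the shell and the picture viewer there is one more tool, called in YAML: its name, and indented under it one key for each argument. drive_tool: Moves the arm, as the interface text tells. Its arguments: {"type":"object","properties":{"motion":{"type":"array","items":{"type":"array","items":{"type":"number","minimum":-1,"maximum":1}}}},"required":["motion"]}

```bash
ls; mkdir -p pics
python3 - <<'E'
from rig import bot
import cv2,pickle
for n in("scene","top"):
    s=bot.snapshot(n);cv2.imwrite(f"pics/{n}0.png",s["image"]);pickle.dump(s,open(f"{n}0.pkl","wb"))
    print(n,s["fx"],s["cx"],s["cy"],s["distortion"],s["T"])
print(bot.get_state())
E
```

```text
pics
scene 372.32858787146614 318.9343956087516 197.97255057100222 [-0.00950667  0.          0.          0.          0.        ] [[ 0.76195068  0.37500474 -0.52801762  1.18891751]
 [ 0.64732134 -0.46635756  0.60289776 -0.6631219 ]
 [-0.02015549 -0.80117543 -0.59809003  0.68508995]
 [ 0.          0.          0.          1.        ]]
top 409.3871365828882 314.80973796282416 194.84591720040152 [-0.02042985  0.          0.          0.          0.        ] [[ 1.70798220e-02 -9.87252076e-01  1.58245439e-01  4.19692691e-01]
 [-9.99854027e-01 -1.67928688e-02  3.15038572e-03 -2.50652190e-02]
 [-4.52829945e-04 -1.58276147e-01 -9.87394782e-01  1.13547797e+00]
 [ 0.00000000e+00  0.00000000e+00  0.00000000e+00  1.00000000e+00]]
{'t': 0.1, 'joint_positions': array([ 1.04488822e+00,  8.78777841e-02,  1.37207505e+00, -1.96758649e-05,
        1.68360328e+00, -1.03099742e-01]), 'qvel': array([ 8.97386420e-04, -1.22251284e-03, -3.16990354e-03,  9.23673111e-04,
       -4.15317655e-04,  3.33775366e-05]), 'tau': array([ 2.28758749e-03, -3.41251659e+01, -3.03301978e+01,  7.19751441e-02,
        3.04273772e-02, -1.12725568e-04]), 'ee_pos': array([0.22544169, 0.50113794, 0.20443727]), 'orientation': array([ 2.09834000e-01,  9.77736533e-01, -9.36602096e-04, -2.94396640e-04]), 'ft_force': array([0.08533653, 0.7986558 , 0.11738428]), 'ft_torque': array([ 0.0541985 , -0.0133383 , -0.06518331]), 'grasp_force': 0.0, 'grip_width': 0.0940309228234556}
```

View pics/top0.png

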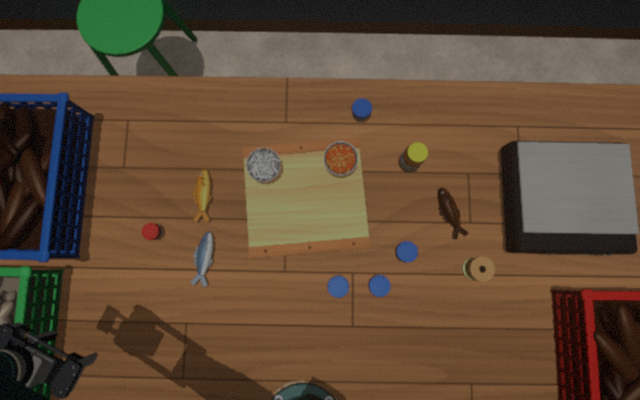

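View pics/scene0.png

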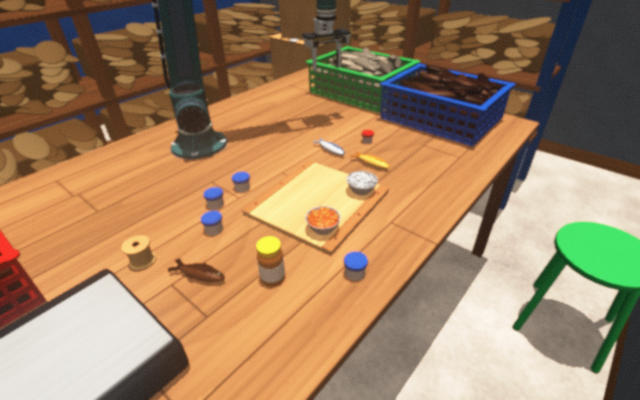

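The top view shows the anchovy bowl at about (264,166), the shrimp bowl (341,159), golden fish (203,195), silver fish (204,260), brown fish (450,211) and red tub (151,232). The rightmost blue tub is at (407,251), the jar at (414,155) and the spool at (481,268). The scene view matches this.

```bash
cat > h.py <<'E'
import cv2,numpy as np
def cast(s,uv,z):
    K=np.array([[s["fx"],0,s["cx"]],[0,s["fy"],s["cy"]],[0,0,1]])
    p=cv2.undistortPoints(np.float64(uv).reshape(-1,1,2),K,np.float64(s["distortion"])).reshape(-1,2)
    d=np.c_[p,np.ones(len(p))]@s["T"][:3,:3].T;o=s["T"][:3,3]
    return (o+d*((z-o[2])/d[:,2])[:,None])[:,:2]
def blob(s,box,lo,hi,close=3):
    x0,y0,x1,y1=box
    m=cv2.inRange(cv2.cvtColor(s["image"][y0:y1,x0:x1],cv2.COLOR_BGR2HSV),lo,hi)
    m=cv2.morphologyEx(m,cv2.MORPH_CLOSE,np.ones((close,close)))
    n,l,st,c=cv2.connectedComponentsWithStats(m)
    k=1+np.argmax(st[1:,4]);v,u=np.nonzero(l==k)
    return np.c_[u+x0,v+y0].astype(float)
def fish(s,box,lo,hi,z):
    """mid and heading: long axis by PCA, tail = end farther narrow; returns extents along the axis"""
    P=cast(s,blob(s,box,lo,hi),z);c=P.mean(0)
    a=np.linalg.svd(P-c,full_matrices=False)[2][0]
    t=(P-c)@a
    w=(P-c)@np.array([-a[1],a[0]])
    core=np.abs(t)<.03
    return c,a,t.min(),t.max(),len(P),(w[core].min(),w[core].max())
E
python3 - <<'E'
import pickle,cv2,numpy as np
from h import *
s=pickle.load(open("top0.pkl","rb"));hsv=cv2.cvtColor(s["image"],cv2.COLOR_BGR2HSV)
for n,p in dict(gold=(203,193),goldw=(185,195),silv=(205,255),silvw=(190,255),brown=(449,208),bw=(435,215),board=(300,220),strip=(300,248),tbl=(300,262),blue=(407,251),red=(151,232),shr=(341,159),anch=(264,166)).items(): print(n,hsv[p[1],p[0]])
F=dict(gold=((185,160,222,228),(12,130,110),(30,255,255)),silver=((185,225,222,294),(0,0,60),(179,80,255)),brown=((430,180,475,245),(0,0,0),(179,255,70)))
for n,(b,lo,hi) in F.items():
    c,a,t0,t1,N,w=fish(s,b,lo,hi,.014);print(n,c.round(4),a.round(3),round(t0,4),round(t1,4),N,np.round(w,4))
for n,b,lo,hi,z in [("blue",(390,235,425,268),(100,80,30),(130,255,255),.046),("red",(138,220,164,246),(0,150,50),(8,255,255),.040),("bluefar",(345,92,380,125),(100,80,30),(130,255,255),.046),
  ("shr",(320,138,362,182),(0,150,80),(14,255,255),.042),("anch",(242,144,288,188),(0,0,0),(179,85,255),.05)]:
    P=blob(s,b,lo,hi);W=cast(s,P,z);print(n,P.mean(0).round(1),((W.min(0)+W.max(0))/2).round(4),W.mean(0).round(4),np.ptp(W,axis=0).round(4))
P=blob(s,(230,130,385,270),(14,60,120),(35,160,255),5);r=cv2.minAreaRect(P.astype(np.float32));print(r,cast(s,cv2.boxPoints(r),.018))
big=cv2.resize(s["image"][90:300,130:500],(740,420),interpolation=cv2.INTER_CUBIC);cv2.imwrite("pics/crop.png",big)
E
```

```text
gold [ 27 127 142]
goldw [ 13 137 119]
silv [104  20 138]
silvw [ 14 139 125]
brown [ 12 101  78]
bw [ 14 138 116]
board [ 25  93 143]
strip [ 14 147 142]
tbl [ 14 136 126]
blue [109 147 135]
red [  3 181 142]
shr [ 16 145 134]
anch [ 15   8 131]
gold [0.5978 0.2918] [-0.998 -0.061] -0.0981 0.0954 2081 [-0.048   0.0527]
silver [0.421  0.2788] [-0.992  0.127] -0.0737 0.0734 740 [-0.0285  0.0257]
brown [ 0.5597 -0.3941] [-0.932 -0.362] -0.0693 0.0739 646 [-0.0274  0.0238]
blue [406.6 251.3] [ 0.4483 -0.2662] [ 0.4474 -0.2664] [0.0525 0.0556]
red [150.2 231. ] [0.4896 0.4177] [0.4896 0.418 ] [0.0431 0.047 ]
bluefar [361.5 107.9] [ 0.8423 -0.1478] [ 0.8425 -0.1477] [0.0532 0.0531]
shr [340.4 157.9] [ 0.6987 -0.0889] [ 0.6989 -0.0902] [0.0792 0.077 ]
anch [262.7 164.7] [0.6751 0.122 ] [0.6745 0.1214] [0.0924 0.0959]
((307.0, 199.5), (139.0, 154.0), 90.0) [[ 0.78122991  0.22258299]
 [ 0.78857929 -0.21475062]
 [ 0.39999217 -0.21101441]
 [ 0.39285425  0.20322067]]
```

View pics/crop.png

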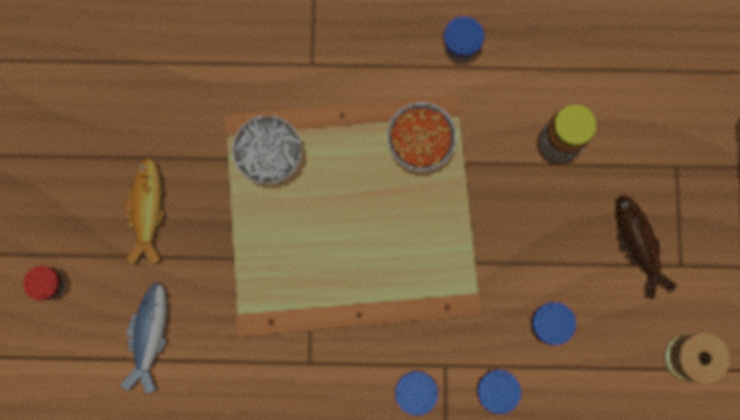

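The crop shows all three fish with heads up (+x) and tails down. The bowls sit on the far left and right of the board, which is turned a few degrees. Next I refine the golden fish and the board yaw.

Run:
```python
import pickle,cv2,numpy as np
from h import *
s=pickle.load(open("top0.pkl","rb"))
def rep(n,r):
    c,a,t0,t1,N,w=r
    if a[0]<0:a=-a;t0,t1=-t1,-t0;w=(-w[1],-w[0])
    mid=c+a*((t0+80e-3+t1-65e-3)/2);lat=np.array([-a[1],a[0]])*(w[0]+w[1])/2
    print(n,mid.round(4),"lat",lat.round(4),"ang",np.arctan2(a[1],a[0]).round(3),"len",round(t1-t0,4),"w",np.ptp(w).round(4))
rep("gold19",fish(s,(185,160,222,228),(18,100,60),(35,255,255),.014))
P=None
im=s["image"].astype(int);H=cv2.cvtColor(s["image"],cv2.COLOR_BGR2HSV).astype(int)
rep("silver",fish(s,(185,225,222,294),(0,0,60),(179,80,255),.014))
rep("silver2",fish(s,(185,225,222,294),(0,0,60),(179,60,255),.014))
rep("brown",fish(s,(430,180,475,245),(0,0,0),(179,255,70),.014))
rep("brown2",fish(s,(430,180,475,245),(0,0,0),(179,255,85),.014))
# board light wood sides
m=blob(s,(225,130,390,270),(18,50,90),(32,150,255),3)
L=[];R=[];B=[]
for v in range(190,238):
    u=m[m[:,1]==v,0];L.append((u.min()-.5,v));R.append((u.max()+.5,v))
for u in range(255,360):
    v=m[m[:,0]==u,1];B.append((u,v.max()+.5))
for n,Q in(("L",L),("R",R),("B",B)):
    W=cast(s,Q,.018);vx,vy,x,y=cv2.fitLine(W.astype(np.float32),cv2.DIST_HUBER,0,.01,.01).ravel();print(n,vx,vy,x,y,np.arctan2(vy,vx))
# shrimp rim: hough circle on both bowls
g=cv2.resize(cv2.cvtColor(s["image"],cv2.COLOR_BGR2GRAY),None,fx=4,fy=4,interpolation=cv2.INTER_CUBIC)
for x0,y0 in((235,137),(312,130)):
    c=cv2.HoughCircles(g[y0*4:(y0+58)*4,x0*4:(x0+58)*4],cv2.HOUGH_GRADIENT,1,500,param1=80,param2=15,minRadius=60,maxRadius=80)
    c=c[0,0];uv=[(c[0]-1.5)/4+x0,(c[1]-1.5)/4+y0];print(uv,c[2]/4,cast(s,uv,.060))
```

```text
gold19 [0.6158 0.2873] lat [-0.     -0.0002] ang -0.003 len 0.1187 w 0.0331
silver [0.4286 0.2778] lat [0.0002 0.0014] ang -0.128 len 0.1472 w 0.0541
silver2 [0.4275 0.2762] lat [0.0004 0.003 ] ang -0.14 len 0.1452 w 0.0542
brown [ 0.5646 -0.3922] lat [-0.0007  0.0017] ang 0.37 len 0.1432 w 0.0512
brown2 [ 0.5645 -0.3923] lat [-0.0005  0.0013] ang 0.378 len 0.1453 w 0.0552
L 0.99397075 0.10964571 0.55864334 0.16806553 0.1098666
R 0.99541515 0.095648535 0.53969127 -0.16559453 0.09579498
B 0.1050184 -0.9944703 0.46896675 -0.00258211 -1.4655839Traceback (most recent call last):
  File "<stdin>", line 29, in <module>
TypeError: 'NoneType' object is not subscriptable
```

```bash
cat > p.py <<'E'
import sys,numpy as np
from rig import bot
from scipy.spatial.transform import Rotation as R
def plan(*targets):
    """targets: x y z yaw(of tool y); prints rows' shift/turn from the present pose"""
    s=bot.get_state();r=R.from_quat(s["orientation"]);m=r.as_matrix();yaw=np.arctan2(m[1,1],m[0,1])
    print("t",round(s["t"],2),"at",s["ee_pos"].round(4),"yaw",yaw.round(3),"tilt",m[2].round(3),"j",s["joint_positions"].round(2),"w",s["grip_width"].round(4))
    for x,y,z,w in targets:
        d=m.T@(np.array([x,y,z])-s["ee_pos"]);dw=(w-yaw+np.pi)%(2*np.pi)-np.pi
        print((x,y,z,w),"->",(d/.4).round(3),"turn",(-dw/2/np.pi).round(4))
if __name__=="__main__":plan(*[[float(v) for v in a.split(",")] for a in sys.argv[1:]])
E
python3 p.py .45,.15,.2,-0.2 .564,-.392,.12,-1.2
```

```text
Traceback (most recent call last):
  File "p.py", line 11, in <module>
    if __name__=="__main__":plan(*[[float(v) for v in a.split(",")] for a in sys.argv[1:]])
                            ~~~~^^^^^^^^^^^^^^^^^^^^^^^^^^^^^^^^^^^^^^^^^^^^^^^^^^^^^^^^^^^
  File "p.py", line 7, in plan
    print("t",round(s["t"],2),"at",s["ee_pos"].round(4),"yaw",yaw.round(3),"tilt",m[2].round(3),"j",s["joint_positions"].round(2),"w",s["grip_width"].round(4))
                                                                                                                                      ^^^^^^^^^^^^^^^^^^^^^
AttributeError: 'float' object has no attribute 'round'
```

```bash
sed -i 's/s\["grip_width"\].round(4)/round(s["grip_width"],4)/' p.py
python3 p.py .45,.15,.2,-0.2 .564,-.392,.12,-1.2
```

```text
t 0.1 at [0.2254 0.5011 0.2044] yaw 1.148 tilt [ 0.    -0.002 -1.   ] j [ 1.04  0.09  1.37 -0.    1.68 -0.1 ] w 0.094
(0.45, 0.15, 0.2, -0.2) -> [-0.872 -0.57   0.012] turn 0.2145
(0.564, -0.392, 0.12, -1.2) -> [-1.688 -1.689  0.214] turn 0.3737
```

drive_tool:
  motion:
    - [-0.872,-0.57,0,0.21,1]
    - [-0.872,-0.57,0,0.21,1]
    - [-0.872,-0.57,0,0.21,1]
    - [-0.872,-0.57,0,0.21,1]
    - [-0.872,-0.57,0,0.21,1]
    - [-0.872,-0.57,0,0.21,1]
    - [-0.872,-0.57,0,0.21,1]
    - [-0.872,-0.57,0,0.21,1]
    - [-0.872,-0.57,0,0.21,1]
    - [-0.872,-0.57,0,0.21,1]

```text
t: 1.1
ee_pos: [0.451, 0.1483, 0.2047]
orientation: [0.767, 0.642, -0.001, -0.0]
ft_force: [-0.7, 0.9, 0.2]
grip_width: 0.0942
grasp_force: 0.0
```

```bash
python3 p.py .564,-.2,.15,-1.2 .564,-.24,.13,-1.2
```

```text
t 1.1 at [0.451  0.1483 0.2047] yaw -0.176 tilt [-0.001 -0.001 -1.   ] j [ 0.2  -0.08  1.54 -0.    1.68  0.37] w 0.0942
(0.564, -0.2, 0.15, -1.2) -> [-0.808  0.431  0.137] turn 0.1629
(0.564, -0.24, 0.13, -1.2) -> [-0.906  0.449  0.187] turn 0.1629
```

drive_tool:
  motion:
    - [-0.808,0.431,0.13,0.163,1]
    - [-0.808,0.431,0.13,0.163,1]
    - [-0.808,0.431,0.13,0.163,1]
    - [-0.808,0.431,0.13,0.163,1]
    - [-0.808,0.431,0.13,0.163,1]
    - [-0.808,0.431,0.13,0.163,1]
    - [-0.808,0.431,0.13,0.163,1]
    - [-0.808,0.431,0.13,0.163,1]
    - [-0.808,0.431,0.13,0.163,1]

```text
t: 2.0
ee_pos: [0.5649, -0.1981, 0.1517]
orientation: [0.982, 0.187, -0.001, -0.001]
ft_force: [-0.2, 0.1, 0.5]
grip_width: 0.0937
grasp_force: 0.0
```

```bash
python3 p.py .563,-.392,.1,-1.2 .563,-.392,.006,-1.2
```

```text
t 2.0 at [ 0.5649 -0.1981  0.1517] yaw -1.195 tilt [-0.002 -0.002 -1.   ] j [-0.43  0.21  1.33  0.    1.6   0.76] w 0.0937
(0.563, -0.392, 0.1, -1.2) -> [-0.182  0.449  0.129] turn 0.0009
(0.563, -0.392, 0.006, -1.2) -> [-0.182  0.45   0.364] turn 0.0009
```

drive_tool:
  motion:
    - [-0.182,0.45,0.12,0,1]
    - [-0.182,0.45,0.12,0,1]
    - [-0.182,0.45,0.12,0,1]
    - [-0.182,0.45,0.12,0,1]
    - [-0.182,0.45,0.12,0,1]
    - [-0.182,0.45,0.25,0,1]
    - [-0.182,0.45,0.364,0,1]
    - [-0.182,0.45,0.364,0,1]
    - [-0.182,0.45,0.364,0,1]
    - [-0.182,0.45,0.364,0,-0.4]
    - [-0.182,0.45,0.364,0,-0.8]
    - [-0.182,0.45,0.364,0,-1]

```text
t: 3.2
ee_pos: [0.564, -0.3917, 0.0099]
orientation: [0.982, 0.187, 0.001, 0.001]
ft_force: [-1.1, 0.4, 0.7]
grip_width: 0.0731
grasp_force: 0.0
```

drive_tool:
  motion:
    - [0,0,0,0,-1]
    - [0,0,0,0,-1]
    - [0,0,0,0,-1]
    - [0,0,0,0,-1]
    - [0,0,0,0,-1]

```text
t: 3.7
ee_pos: [0.5631, -0.3916, 0.0077]
orientation: [0.982, 0.186, -0.0, -0.0]
ft_force: [0.2, 1.0, -0.1]
grip_width: 0.0377
grasp_force: 30.0
```

```bash
python3 p.py .5575,-.1031,.12,-1.468
python3 - <<'E'
from rig import bot
import cv2
s=bot.snapshot("scene");cv2.imwrite("pics/s1.png",cv2.resize(s["image"][200:330,120:320],(800,520)))
E
```

```text
t 3.7 at [ 0.5631 -0.3916  0.0077] yaw -1.196 tilt [-0. -0. -1.] j [-0.69  0.49  1.27 -0.    1.39  0.51] w 0.0377
(0.5575, -0.1031, 0.12, -1.468) -> [ 0.251 -0.676 -0.281] turn 0.0433
```

View pics/s1.png

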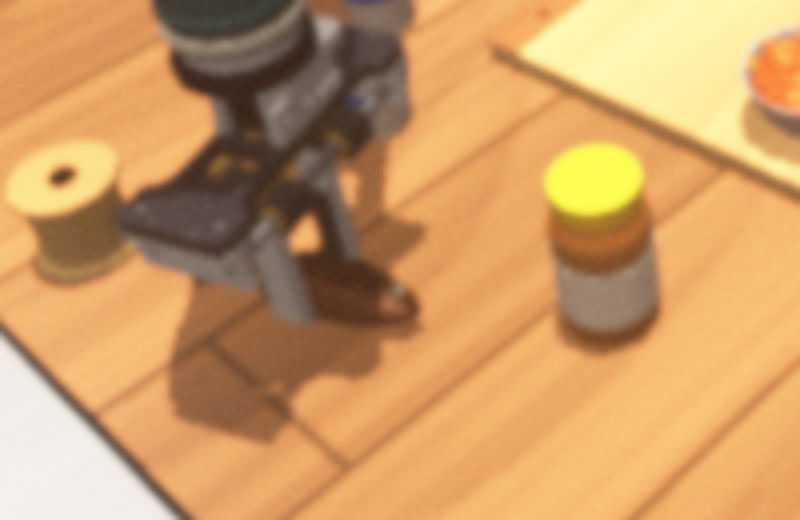

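The brown fish is gripped at 37.7 mm, with the jar and spool clear of it. Next I lift and carry it.

drive_tool:
  motion:
    - [0,0,-0.125,0,-1]
    - [0,0,-0.25,0,-1]
    - [0,0,-0.281,0,-1]
    - [0.25,-0.676,-0.281,0.043,-1]
    - [0.25,-0.676,-0.281,0.043,-1]
    - [0.25,-0.676,-0.281,0.043,-1]
    - [0.25,-0.676,-0.281,0.043,-1]
    - [0.25,-0.676,-0.281,0.043,-1]
    - [0.25,-0.676,-0.281,0.043,-1]
    - [0.25,-0.676,-0.281,0.043,-1]
    - [0.25,-0.676,-0.281,0.043,-1]
    - [0.25,-0.676,-0.281,0.043,-1]

```text
t: 4.95
ee_pos: [0.557, -0.1042, 0.1199]
orientation: [0.999, 0.052, -0.0, 0.0]
ft_force: [-0.3, 0.3, -0.6]
grip_width: 0.0376
grasp_force: 30.0
```

```bash
python3 p.py .5575,-.1031,.0265,-1.468;  python3 - <<'E'
from rig import bot
import numpy as np
from h import *
s=bot.snapshot("top")
c,a,t0,t1,N,w=fish(s,(290,160,390,270),(0,0,0),(179,255,55),.12);print(c,a,t0,t1,N)
cv2.imwrite("pics/t2.png",cv2.resize(s["image"][120:290,230:480],(750,510)))
E
```

```text
t 4.95 at [ 0.557  -0.1042  0.1199] yaw -1.467 tilt [-0.001  0.    -1.   ] j [-0.28  0.16  1.46 -0.    1.52  1.18] w 0.0376
(0.5575, -0.1031, 0.0265, -1.468) -> [ 0.002 -0.003  0.233] turn 0.0002
[ 0.53929741 -0.13809355] [-0.91500877 -0.40343396] -0.08022067674440807 0.13222843148406976 1416
```

View pics/t2.png

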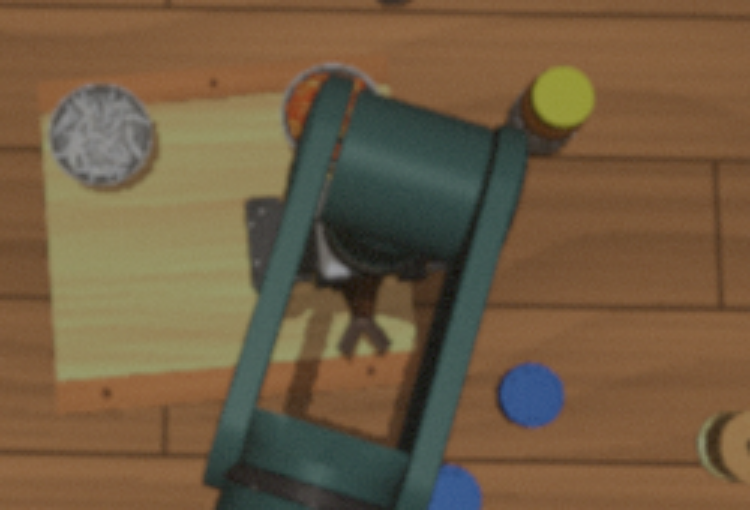

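The fish hangs straight under the gripper, with its tail near crop (365,340). The bowls are clear. Lower it and release.

drive_tool:
  motion:
    - [0.002,-0.003,0.1,0,-1]
    - [0.002,-0.003,0.18,0,-1]
    - [0.002,-0.003,0.215,0,-1]
    - [0.002,-0.003,0.233,0,-1]
    - [0.002,-0.003,0.233,0,-1]
    - [0.002,-0.003,0.233,0,-1]
    - [0.002,-0.003,0.233,0,-1]
    - [0.002,-0.003,0.233,0,0.2]
    - [0.002,-0.003,0.233,0,0.2]
    - [0.002,-0.003,0.233,0,0.2]
    - [0.002,-0.003,0.233,0,0.2]

```text
t: 6.1
ee_pos: [0.5579, -0.1019, 0.0272]
orientation: [0.999, 0.053, 0.0, 0.0]
ft_force: [-0.2, -0.1, 0.5]
grip_width: 0.056
grasp_force: 0.0
```

drive_tool:
  motion:
    - [0,0,-0.1,0,0.2]
    - [0,0,-0.225,0,0.2]
    - [0,0,-0.3,0,0.2]
    - [0,0,-0.3,0,0.2]

```text
t: 6.5
ee_pos: [0.5612, -0.1029, 0.1539]
orientation: [0.999, 0.053, 0.006, 0.002]
ft_force: [0.3, -0.1, 0.4]
grip_width: 0.0564
grasp_force: 0.0
```

```bash
python3 p.py .58,.2,.13,-1.60 .603,.285,.1,-1.62
```

```text
t 6.5 at [ 0.5612 -0.1029  0.1539] yaw -1.466 tilt [ 0.012  0.005 -1.   ] j [-0.28  0.14  1.42  0.    1.57  1.19] w 0.0564
(0.58, 0.2, 0.13, -1.6) -> [ 0.125 -0.748  0.058] turn 0.0214
(0.603, 0.285, 0.1, -1.62) -> [ 0.204 -0.954  0.133] turn 0.0246
```

drive_tool:
  motion:
    - [0.2,-0.95,0,0.025,1]
    - [0.2,-0.95,0,0.025,1]
    - [0.2,-0.95,0,0.025,1]
    - [0.2,-0.95,0,0.025,1]
    - [0.2,-0.95,0,0.025,1]
    - [0.2,-0.95,0,0.025,1]
    - [0.2,-0.95,0.1,0.025,1]
    - [0.2,-0.95,0.1,0.025,1]
    - [0.2,-0.95,0.1,0.025,1]
    - [0.2,-0.95,0.1,0.025,1]
    - [0.2,-0.95,0.1,0.025,1]

```text
t: 7.6
ee_pos: [0.5976, 0.2832, 0.107]
orientation: [1.0, -0.026, -0.0, 0.0]
ft_force: [-0.0, 0.5, -0.0]
grip_width: 0.094
grasp_force: 0.0
```

```bash
python3 p.py .603,.2865,.0075,-1.61;  python3 - <<'E'
from rig import bot
import numpy as np
from h import *
s=bot.snapshot("top")
P=blob(s,(315,170,390,250),(0,0,0),(179,255,75));print(P[:,0].min(),P[:,0].max())
c,a,t0,t1,N,w=fish(s,(315,170,390,250),(0,0,0),(179,255,75),.032);print(c,a,t0,t1,N,w,np.arctan2(a[1],a[0]))
cv2.imwrite("pics/t3.png",cv2.resize(s["image"][100:300,170:400],(690,600)))
E
```

```text
t 7.6 at [0.5976 0.2832 0.107 ] yaw -1.624 tilt [-0.     0.001 -1.   ] j [ 0.36  0.37  1.23 -0.    1.55  1.98] w 0.094
(0.603, 0.2865, 0.0075, -1.61) -> [ 0.013 -0.009  0.249] turn -0.0022
337.0 352.0
[ 0.56468051 -0.10252816] [-0.99476628 -0.10217655] -0.0580738057669529 0.05982565718053675 437 (np.float64(-0.020848542204190045), np.float64(0.01944948577318248)) -3.0392374755800793
```

View pics/t3.png

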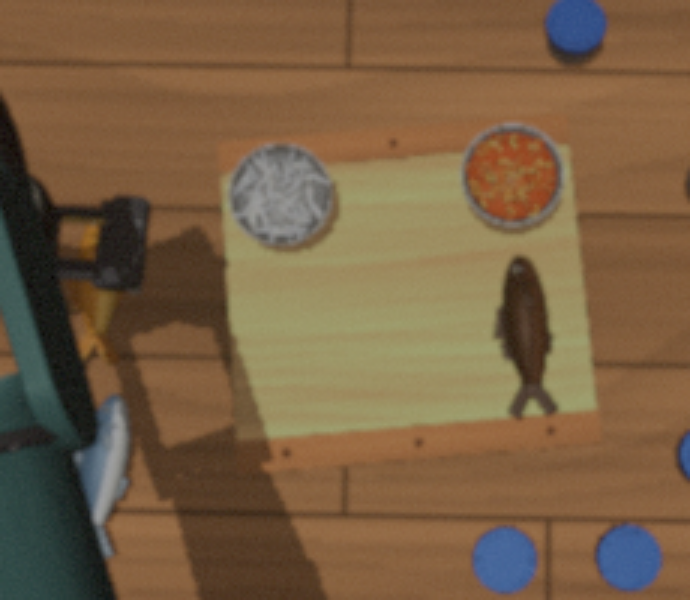

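The brown fish lies straight on the board in front of the shrimp bowl, nose near crop (520,257) and tail near (532,415). The golden fish is under the gripper at about (95,250).

drive_tool:
  motion:
    - [0.012,-0.009,0.1,-0.002,1]
    - [0.012,-0.009,0.2,-0.002,1]
    - [0.012,-0.009,0.25,-0.002,1]
    - [0.012,-0.009,0.25,-0.002,1]
    - [0.012,-0.009,0.25,-0.002,-0.4]
    - [0.012,-0.009,0.25,-0.002,-1]
    - [0.012,-0.009,0.25,-0.002,-1]
    - [0.012,-0.009,0.25,-0.002,-1]
    - [0.012,-0.009,0.25,-0.002,-1]
    - [0.012,-0.009,0.25,-0.002,-1]
    - [0.012,-0.009,0.25,-0.002,-1]
    - [0.012,-0.009,0.25,-0.002,-1]

```text
t: 8.85
ee_pos: [0.6027, 0.2881, 0.0073]
orientation: [1.0, -0.02, 0.0, -0.0]
ft_force: [1.0, 1.9, 1.6]
grip_width: 0.0381
grasp_force: 29.8
```

```bash
python3 p.py .5359,.1057,.12,-1.468;  python3 - <<'E'
from rig import bot
import numpy as np
from h import *
s=bot.snapshot("scene")
cv2.imwrite("pics/s4.png",cv2.resize(s["image"][110:210,310:430],(720,600)))
E
```

```text
t 8.85 at [0.6027 0.2881 0.0073] yaw -1.61 tilt [ 0.001 -0.001 -1.   ] j [0.36 0.45 1.32 0.   1.37 1.97] w 0.0381
(0.5359, 0.1057, 0.12, -1.468) -> [-0.149  0.462 -0.282] turn -0.0226
```

View pics/s4.png

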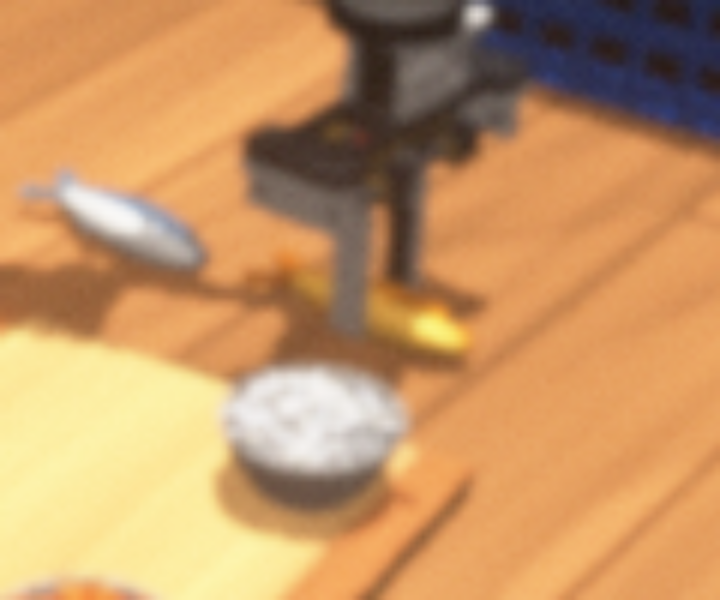

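The golden fish is held at its middle (crop about (375,310), 38.1 mm). Next I lift and carry it. The release will use an opening small enough to clear its neighbours.

drive_tool:
  motion:
    - [0,0,-0.125,0,-1]
    - [0,0,-0.25,0,-1]
    - [0,0,-0.283,0,-1]
    - [-0.149,0.462,-0.283,-0.0226,-1]
    - [-0.149,0.462,-0.283,-0.0226,-1]
    - [-0.149,0.462,-0.283,-0.0226,-1]
    - [-0.149,0.462,-0.283,-0.0226,-1]
    - [-0.149,0.462,-0.283,-0.0226,-1]
    - [-0.149,0.462,-0.283,-0.0226,-1]
    - [-0.149,0.462,-0.283,-0.0226,-1]

```text
t: 9.9
ee_pos: [0.5358, 0.1062, 0.1198]
orientation: [0.999, 0.052, -0.0, -0.0]
ft_force: [0.4, -0.1, -0.9]
grip_width: 0.0378
grasp_force: 29.8
```

```bash
python3 p.py .5359,.1057,.0260,-1.468
```

```text
t 9.9 at [0.5358 0.1062 0.1198] yaw -1.468 tilt [-0.    -0.001 -1.   ] j [0.09 0.11 1.51 0.   1.52 1.56] w 0.0378
(0.5359, 0.1057, 0.026, -1.468) -> [0.    0.001 0.234] turn 0.0001
```

drive_tool:
  motion:
    - [0,0,0.1,0,-1]
    - [0,0,0.18,0,-1]
    - [0,0,0.215,0,-1]
    - [0,0,0.234,0,-1]
    - [0,0,0.234,0,-1]
    - [0,0,0.234,0,-1]
    - [0,0,0.234,0,-1]
    - [0,0,0.234,0,0.2]
    - [0,0,0.234,0,0.2]
    - [0,0,0.234,0,0.2]
    - [0,0,0.234,0,0.2]

```text
t: 11.0
ee_pos: [0.5358, 0.1053, 0.0269]
orientation: [0.999, 0.051, 0.0, -0.0]
ft_force: [0.8, -0.2, 0.0]
grip_width: 0.0566
grasp_force: 0.0
```

drive_tool:
  motion:
    - [0,0,-0.1,0,0.2]
    - [0,0,-0.225,0,0.2]
    - [0,0,-0.3,0,0.2]
    - [0,0,-0.3,0,0.2]
    - [0,0,-0.3,0,0.2]

```text
t: 11.5
ee_pos: [0.536, 0.1053, 0.1473]
orientation: [0.999, 0.051, 0.001, -0.0]
ft_force: [0.7, 0.4, -0.7]
grip_width: 0.0565
grasp_force: 0.0
```

```bash
python3 p.py .427,.2785,.09,-1.70
```

```text
t 11.5 at [0.536  0.1053 0.1473] yaw -1.468 tilt [ 0.002 -0.    -1.   ] j [0.09 0.1  1.48 0.   1.57 1.56] w 0.0565
(0.427, 0.2785, 0.09, -1.7) -> [-0.227 -0.458  0.143] turn 0.0369
```

drive_tool:
  motion:
    - [-0.227,-0.458,0,0.037,0.6]
    - [-0.227,-0.458,0,0.037,1]
    - [-0.227,-0.458,0,0.037,1]
    - [-0.227,-0.458,0,0.037,1]
    - [-0.227,-0.458,0.1,0.037,1]
    - [-0.227,-0.458,0.143,0.037,1]
    - [-0.227,-0.458,0.143,0.037,1]
    - [-0.227,-0.458,0.143,0.037,1]
    - [-0.227,-0.458,0.143,0.037,1]

```text
t: 12.4
ee_pos: [0.4273, 0.2782, 0.0901]
orientation: [0.998, -0.065, 0.0, -0.0]
ft_force: [0.7, 0.1, 0.8]
grip_width: 0.0942
grasp_force: 0.0
```

```bash
python3 p.py .427,.2785,.0075,-1.70
```

```text
t 12.4 at [0.4273 0.2782 0.0901] yaw -1.702 tilt [ 0.001 -0.001 -1.   ] j [0.47 0.05 1.64 0.   1.45 2.17] w 0.0942
(0.427, 0.2785, 0.0075, -1.7) -> [-0.001 -0.001  0.207] turn -0.0003
```

drive_tool:
  motion:
    - [0,0,0.1,0,1]
    - [0,0,0.18,0,1]
    - [0,0,0.207,0,1]
    - [0,0,0.207,0,1]
    - [0,0,0.207,0,-0.4]
    - [0,0,0.207,0,-1]
    - [0,0,0.207,0,-1]
    - [0,0,0.207,0,-1]
    - [0,0,0.207,0,-1]
    - [0,0,0.207,0,-1]
    - [0,0,0.207,0,-1]
    - [0,0,0.207,0,-1]

```text
t: 13.6
ee_pos: [0.4265, 0.2783, 0.0066]
orientation: [0.998, -0.065, -0.0, -0.0]
ft_force: [-0.4, -0.4, 0.3]
grip_width: 0.0378
grasp_force: 30.0
```

```bash
python3 p.py .5467,.0013,.14,-1.468;python3 - <<'E'
from rig import bot
from h import *
s=bot.snapshot("scene")
cv2.imwrite("pics/s5.png",cv2.resize(s["image"][100:250,230:430],(800,600)))
E
```

```text
t 13.6 at [0.4265 0.2783 0.0066] yaw -1.701 tilt [-0. -0. -1.] j [0.47 0.13 1.74 0.   1.28 2.17] w 0.0378
(0.5467, 0.0013, 0.14, -1.468) -> [ 0.388  0.648 -0.333] turn -0.037
```

View pics/s5.png

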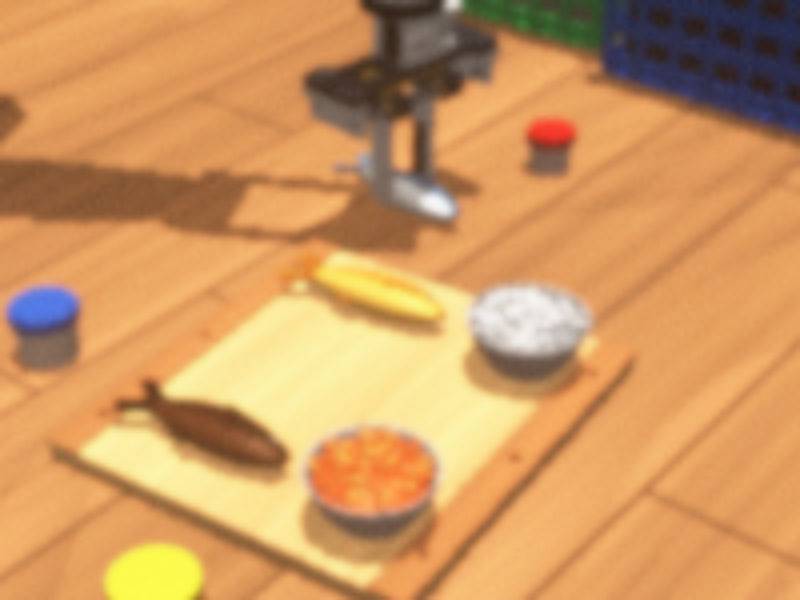

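Golden (370,290) and brown (215,430) lie well on the board. Silver is gripped at its middle (400,190).

drive_tool:
  motion:
    - [0,0,-0.125,0,-1]
    - [0,0,-0.25,0,-1]
    - [0,0,-0.333,0,-1]
    - [0.388,0.648,-0.333,-0.037,-1]
    - [0.388,0.648,-0.333,-0.037,-1]
    - [0.388,0.648,-0.333,-0.037,-1]
    - [0.388,0.648,-0.333,-0.037,-1]
    - [0.388,0.648,-0.333,-0.037,-1]
    - [0.388,0.648,-0.333,-0.037,-1]
    - [0.388,0.648,-0.333,-0.037,-1]
    - [0.388,0.648,-0.333,-0.037,-1]
    - [0.388,0.648,-0.333,-0.037,-1]

```text
t: 14.85
ee_pos: [0.5463, 0.0022, 0.1395]
orientation: [0.999, 0.051, -0.001, -0.001]
ft_force: [-0.1, 0.3, -0.9]
grip_width: 0.0377
grasp_force: 30.0
```

```bash
python3 p.py .5467,.0013,.0255,-1.468;  python3 - <<'E'
from rig import bot
import numpy as np
from h import *
s=bot.snapshot("top")
for b in((320,175,365,245),(245,180,290,245)):
    H=cv2.cvtColor(s["image"],cv2.COLOR_BGR2HSV)
for n,b,lo,hi in(("br",(325,180,365,245),(0,0,0),(179,255,75)),("go",(245,180,290,245),(15,140,0),(30,255,255))):
    c,a,t0,t1,N,w=fish(s,b,lo,hi,.032);print(n,c,np.arctan(a[1]/a[0]),t0,t1,N,w)
cv2.imwrite("pics/t6.png",cv2.resize(s["image"][120:290,220:420],(706,600)))
E
```

```text
t 14.85 at [0.5463 0.0022 0.1395] yaw -1.468 tilt [-0.001 -0.001 -1.   ] j [-0.1   0.1   1.49  0.    1.56  1.37] w 0.0377
(0.5467, 0.0013, 0.0255, -1.468) -> [0.001 0.003 0.285] turn 0.0
br [ 0.5655657 -0.0974548] 0.16526048925061196 -0.0752819961013856 0.0833001658097675 718 (np.float64(-0.03105123288887739), np.float64(0.0247570148312917))
go [0.49411092 0.08911046] 0.007062450502691001 -0.034433867183255716 0.03283487540385029 112 (np.float64(-0.010701976021921737), np.float64(0.0112711981838284))
```

View pics/t6.png

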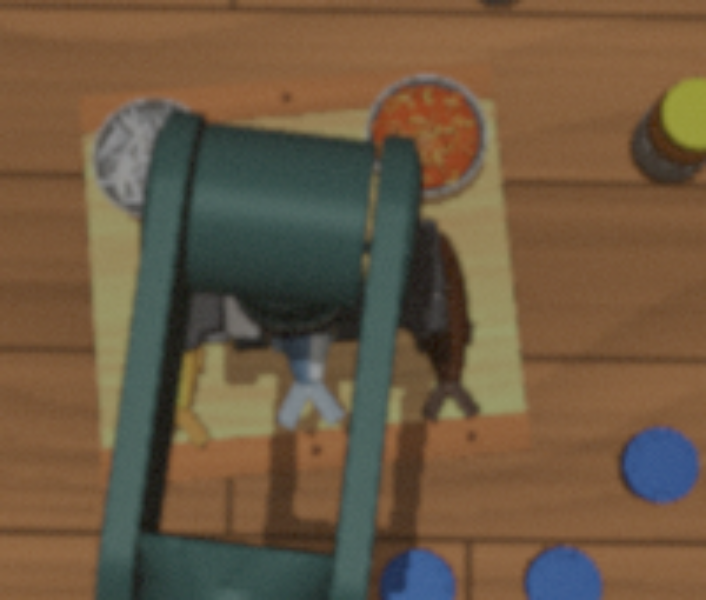

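Silver hangs straight, tail at crop (310,400), midway between the others. Lower it and release.

drive_tool:
  motion:
    - [0.001,0.002,0.12,0,-1]
    - [0.001,0.002,0.22,0,-1]
    - [0.001,0.002,0.265,0,-1]
    - [0.001,0.002,0.284,0,-1]
    - [0.001,0.002,0.284,0,-1]
    - [0.001,0.002,0.284,0,-1]
    - [0.001,0.002,0.284,0,-1]
    - [0.001,0.002,0.284,0,0.2]
    - [0.001,0.002,0.284,0,0.2]
    - [0.001,0.002,0.284,0,0.2]
    - [0.001,0.002,0.284,0,0.2]

```text
t: 16.0
ee_pos: [0.5475, 0.0003, 0.0264]
orientation: [0.999, 0.051, 0.0, -0.0]
ft_force: [-0.2, 0.3, -0.4]
grip_width: 0.0566
grasp_force: 0.0
```

drive_tool:
  motion:
    - [0,0,-0.1,0,0.2]
    - [0,0,-0.225,0,0.2]
    - [0,0,-0.3,0,0.2]
    - [0,0,-0.3,0,0.2]
    - [0,0,-0.3,0,0.2]

```text
t: 16.5
ee_pos: [0.5477, 0.0003, 0.1469]
orientation: [0.999, 0.051, 0.001, 0.0]
ft_force: [-0.4, 0.5, -0.8]
grip_width: 0.0567
grasp_force: 0.0
```

```bash
python3 p.py .448,-.2665,.11,-.9
```

```text
t 16.5 at [5.477e-01 3.000e-04 1.469e-01] yaw -1.468 tilt [ 0.002  0.    -1.   ] j [-0.1   0.1   1.47  0.    1.57  1.37] w 0.0567
(0.448, -0.2665, 0.11, -0.9) -> [-0.316  0.638  0.092] turn -0.0905
```

```bash
python3 p.py .448,-.2665,.11,.103
python3 - <<'E'
from rig import bot
from h import *
s=bot.snapshot("top")
W=cast(s,blob(s,(385,225,430,275),(100,80,30),(130,255,255)),.046);print(W.mean(0),(W.min(0)+W.max(0))/2)
s=bot.snapshot("scene")
P=blob(s,(195,200,228,222),(100,120,30),(130,255,255));W=cast(s,P,.046);print(P.mean(0),W.mean(0),(W.min(0)+W.max(0))/2)
E
```

```text
t 16.5 at [5.477e-01 3.000e-04 1.469e-01] yaw -1.468 tilt [ 0.002  0.    -1.   ] j [-0.1   0.1   1.47  0.    1.57  1.37] w 0.0567
(0.448, -0.2665, 0.11, 0.103) -> [-0.316  0.638  0.092] turn -0.2501
[ 0.44726987 -0.26642887] [ 0.44829699 -0.26620235]
[211.11392405 216.93670886] [ 0.45219657 -0.26782224] [ 0.45474356 -0.2691843 ]
```

drive_tool:
  motion:
    - [-0.316,0.638,0,-0.25,0.8]
    - [-0.316,0.638,0,-0.25,1]
    - [-0.316,0.638,0,-0.25,1]
    - [-0.316,0.638,0,-0.25,1]
    - [-0.316,0.638,0,-0.25,1]
    - [-0.316,0.638,0,-0.25,1]
    - [-0.316,0.638,0,-0.25,1]
    - [-0.316,0.638,0,-0.25,1]
    - [-0.316,0.638,0,-0.25,1]
    - [-0.316,0.638,0,-0.25,1]
    - [-0.316,0.638,0.09,-0.25,1]
    - [-0.316,0.638,0.09,-0.25,1]

```text
t: 17.8
ee_pos: [0.4439, -0.2636, 0.1034]
orientation: [0.67, 0.742, -0.001, -0.007]
ft_force: [-1.0, 0.8, -0.4]
grip_width: 0.094
grasp_force: 0.0
```

drive_tool:
  motion:
    - [0,0,0,0,1]
    - [0,0,0,0,1]

```text
t: 18.0
ee_pos: [0.448, -0.2665, 0.1107]
orientation: [0.671, 0.742, 0.0, 0.0]
ft_force: [0.5, -0.2, 1.0]
grip_width: 0.0943
grasp_force: 0.0
```

```bash
python3 p.py .448,-.2665,.018,.103;python3 - <<'E'
from rig import bot
from h import *
s=bot.snapshot("scene")
cv2.imwrite("pics/s7.png",cv2.resize(s["image"][130:280,170:420],(800,480)))
E
```

```text
t 18.0 at [ 0.448  -0.2665  0.1107] yaw 0.1 tilt [-0.  0. -1.] j [-0.65  0.06  1.59  0.    1.49 -0.75] w 0.0943
(0.448, -0.2665, 0.018, 0.103) -> [-0.     0.     0.232] turn -0.0004
```

View pics/s7.png

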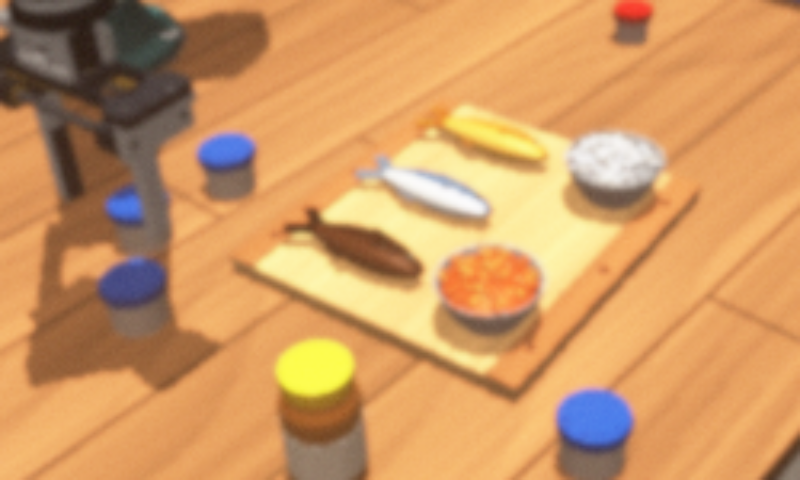

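The three fish lie parallel and evenly spaced. The gripper is above the nearest, rightmost blue tub (135,290).

drive_tool:
  motion:
    - [0,0,0.12,0,1]
    - [0,0,0.2,0,1]
    - [0,0,0.232,0,1]
    - [0,0,0.232,0,1]
    - [0,0,0.232,0,0.5]
    - [0,0,0.232,0,-1]
    - [0,0,0.232,0,-1]
    - [0,0,0.232,0,-1]
    - [0,0,0.232,0,-1]
    - [0,0,0.232,0,-1]
    - [0,0,0.232,0,-1]

```text
t: 19.15
ee_pos: [0.4482, -0.2666, 0.0181]
orientation: [0.67, 0.742, 0.0, 0.001]
ft_force: [-0.1, -0.1, 3.2]
grip_width: 0.0559
grasp_force: 30.0
```

```bash
python3 p.py .448,-.2665,.16,.103 .684,.0155,.16,.103
```

```text
t 19.15 at [ 0.4482 -0.2666  0.0181] yaw 0.102 tilt [-0.001  0.001 -1.   ] j [-0.65  0.14  1.7   0.    1.3  -0.75] w 0.0559
(0.448, -0.2665, 0.16, 0.103) -> [ 0.    -0.    -0.355] turn -0.0001
(0.684, 0.0155, 0.16, 0.103) -> [ 0.641  0.659 -0.355] turn -0.0001
```

drive_tool:
  motion:
    - [0,0,-0.125,0,-1]
    - [0,0,-0.25,0,-1]
    - [0,0,-0.355,0,-1]
    - [0.641,0.659,-0.355,0,-1]
    - [0.641,0.659,-0.355,0,-1]
    - [0.641,0.659,-0.355,0,-1]
    - [0.641,0.659,-0.355,0,-1]
    - [0.641,0.659,-0.355,0,-1]
    - [0.641,0.659,-0.355,0,-1]
    - [0.641,0.659,-0.355,0,-1]
    - [0.641,0.659,-0.355,0,-1]
    - [0.641,0.659,-0.355,0,-1]

```text
t: 20.35
ee_pos: [0.6843, 0.0185, 0.1574]
orientation: [0.668, 0.744, -0.001, -0.001]
ft_force: [0.4, -1.3, 0.1]
grip_width: 0.0553
grasp_force: 30.0
```

drive_tool:
  motion:
    - [0,0,0,0,-1]
    - [0,0,0,0,-1]
    - [0,0,0,0,-1]

```text
t: 20.65
ee_pos: [0.6831, 0.0141, 0.1598]
orientation: [0.671, 0.742, -0.0, 0.0]
ft_force: [-0.7, -0.1, -0.4]
grip_width: 0.0555
grasp_force: 30.0
```

```bash
python3 p.py .684,.0155,.10,.103  .684,.0155,.0370,.103;python3 - <<'E'
from rig import bot
from h import *
s=bot.snapshot("scene")
cv2.imwrite("pics/s8.png",cv2.resize(s["image"][100:250,230:430],(800,600)))
E
```

```text
t 20.65 at [0.6831 0.0141 0.1598] yaw 0.1 tilt [-0.  0. -1.] j [-0.06  0.4   1.08 -0.    1.66 -0.16] w 0.0555
(0.684, 0.0155, 0.1, 0.103) -> [0.003 0.003 0.15 ] turn -0.0004
(0.684, 0.0155, 0.037, 0.103) -> [0.003 0.003 0.307] turn -0.0004
```

View pics/s8.png

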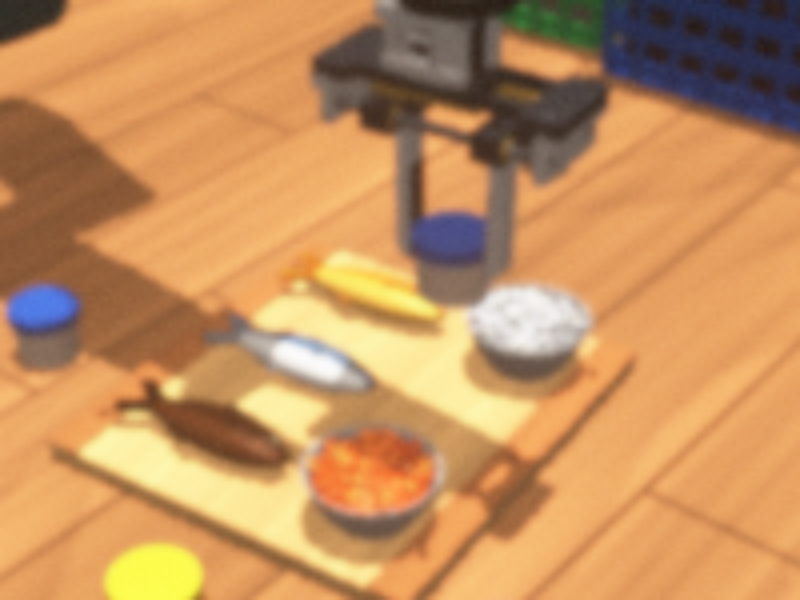

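The blue tub is held level by the lid, at crop (455,255). Lower it between the bowls.

drive_tool:
  motion:
    - [0.002,0.003,0.12,0,-1]
    - [0.002,0.003,0.22,0,-1]
    - [0.002,0.003,0.28,0,-1]
    - [0.002,0.003,0.3,0,-1]
    - [0.002,0.003,0.307,0,-1]
    - [0.002,0.003,0.307,0,-1]
    - [0.002,0.003,0.307,0,-1]
    - [0.002,0.003,0.307,0,0.4]
    - [0.002,0.003,0.307,0,0.4]
    - [0.002,0.003,0.307,0,0.4]
    - [0.002,0.003,0.307,0,0.4]

```text
t: 21.8
ee_pos: [0.685, 0.0166, 0.037]
orientation: [0.67, 0.742, 0.0, 0.0]
ft_force: [0.5, -0.0, -0.5]
grip_width: 0.0658
grasp_force: 0.0
```

drive_tool:
  motion:
    - [0,0,-0.1,0,0.4]
    - [0,0,-0.225,0,0.4]
    - [0,0,-0.3,0,0.4]
    - [0,0,-0.3,0,0.4]

```text
t: 22.2
ee_pos: [0.6881, 0.0165, 0.1646]
orientation: [0.67, 0.742, 0.004, 0.005]
ft_force: [-0.3, -0.8, -0.2]
grip_width: 0.066
grasp_force: 0.0
```

```bash
python3 p.py .5,.3,.15,.103 .4895,.4178,.11,.103
```

```text
t 22.2 at [0.6881 0.0165 0.1646] yaw 0.103 tilt [-0.002  0.013 -1.   ] j [-0.06  0.4   1.07  0.    1.66 -0.16] w 0.066
(0.5, 0.3, 0.15, 0.103) -> [ 0.753 -0.396  0.03 ] turn -0.0001
(0.4895, 0.4178, 0.11, 0.103) -> [ 1.049 -0.393  0.129] turn -0.0001
```

drive_tool:
  motion:
    - [0.753,-0.39,0.02,0,0.7]
    - [0.753,-0.39,0.02,0,1]
    - [0.753,-0.39,0.02,0,1]
    - [0.753,-0.39,0.02,0,1]
    - [0.753,-0.39,0.02,0,1]
    - [0.753,-0.39,0.02,0,1]
    - [0.753,-0.39,0.02,0,1]
    - [0.753,-0.39,0.02,0,1]
    - [0.753,-0.39,0.02,0,1]
    - [0.753,-0.39,0.02,0,1]

```text
t: 23.2
ee_pos: [0.4991, 0.2992, 0.1477]
orientation: [0.67, 0.742, -0.001, 0.0]
ft_force: [-0.0, -1.2, 0.4]
grip_width: 0.0937
grasp_force: 0.0
```

```bash
python3 p.py .4895,.4178,.10,.103;  python3 - <<'E'
from rig import bot
import numpy as np
from h import *
s=bot.snapshot("top")
W=cast(s,blob(s,(285,135,325,190),(100,80,30),(130,255,255)),.064);print("blue",W.mean(0),(W.min(0)+W.max(0))/2,np.ptp(W,axis=0))
for b in((138,215,170,248),):
    W=cast(s,blob(s,b,(0,150,30),(8,255,255)),.04);print("red",W.mean(0),(W.min(0)+W.max(0))/2,np.ptp(W,axis=0))
for n,b,lo,hi in(("br",(325,178,365,245),(0,0,0),(179,255,75)),("si",(290,180,325,245),(40,0,0),(150,255,255))):
    c,a,t0,t1,N,w=fish(s,b,lo,hi,.032);print(n,c,np.arctan(a[1]/a[0]),t0,t1,N,w)
cv2.imwrite("pics/t9.png",cv2.resize(s["image"][120:270,130:380],(800,480)))
E
```

```text
t 23.2 at [0.4991 0.2992 0.1477] yaw 0.101 tilt [-0.001 -0.001 -1.   ] j [ 0.44  0.18  1.39 -0.    1.58  0.34] w 0.0937
(0.4895, 0.4178, 0.1, 0.103) -> [0.297 0.006 0.119] turn -0.0002
blue [0.68317141 0.01458373] [0.68300359 0.01560612] [0.05000302 0.05119845]Traceback (most recent call last):
  File "<stdin>", line 7, in <module>
  File "h.py", line 12, in blob
    k=1+np.argmax(st[1:,4]);v,u=np.nonzero(l==k)
        ~~~~~~~~~^^^^^^^^^^
    return _wrapfunc(a, 'argmax', axis=axis, out=out, **kwds)
    return bound(*args, **kwds)
ValueError: attempt to get argmax of an empty sequence
```

drive_tool:
  motion:
    - [0.297,0.006,0,0,1]
    - [0.297,0.006,0.1,0,1]
    - [0.297,0.006,0.12,0,1]
    - [0.297,0.006,0.12,0,1]
    - [0.297,0.006,0.12,0,1]
    - [0.297,0.006,0.12,0,1]

```text
t: 23.85
ee_pos: [0.4906, 0.4173, 0.1021]
orientation: [0.671, 0.742, 0.001, 0.0]
ft_force: [-0.3, -0.2, 0.1]
grip_width: 0.0936
grasp_force: 0.0
```

```bash
python3 p.py .4895,.4178,.014,.103;  python3 - <<'E'
from rig import bot
from h import *
s=bot.snapshot("scene")
P=blob(s,(350,115,385,150),(0,150,30),(8,255,255));W=cast(s,P,.038);print(P.mean(0),W.mean(0))
cv2.imwrite("pics/s10.png",cv2.resize(s["image"][90:240,280:430],(600,600)))
E
```

```text
t 23.85 at [0.4906 0.4173 0.1021] yaw 0.1 tilt [ 0.     0.002 -1.   ] j [ 0.62  0.33  1.29 -0.    1.52  0.52] w 0.0936
(0.4895, 0.4178, 0.014, 0.103) -> [ 0.001 -0.003  0.22 ] turn -0.0004
[367.35714286 133.11428571] [0.4952396  0.41535294]
```

View pics/s10.png

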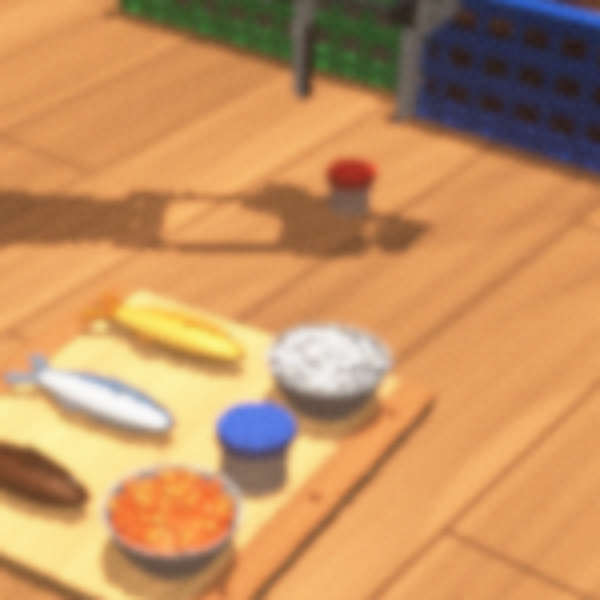

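The blue tub stands upright midway between the bowls at (257,445). The red tub (350,185) is centred under the gripper.

drive_tool:
  motion:
    - [0,-0.002,0.12,0,1]
    - [0,-0.002,0.19,0,1]
    - [0,-0.002,0.22,0,1]
    - [0,-0.002,0.22,0,1]
    - [0,-0.002,0.22,0,0.4]
    - [0,-0.002,0.22,0,-1]
    - [0,-0.002,0.22,0,-1]
    - [0,-0.002,0.22,0,-1]
    - [0,-0.002,0.22,0,-1]
    - [0,-0.002,0.22,0,-1]
    - [0,-0.002,0.22,0,-1]
    - [0,-0.002,0.22,0,-1]

```text
t: 25.1
ee_pos: [0.4886, 0.4188, 0.013]
orientation: [0.67, 0.742, 0.0, 0.0]
ft_force: [0.7, 0.2, 0.6]
grip_width: 0.0458
grasp_force: 30.0
```

```bash
python3 p.py .6840,.017,.17,.103
```

```text
t 25.1 at [0.4886 0.4188 0.013 ] yaw 0.103 tilt [ 0.     0.001 -1.   ] j [ 0.62  0.4   1.39 -0.    1.36  0.52] w 0.0458
(0.684, 0.017, 0.17, 0.103) -> [-1.049  0.383 -0.393] turn -0.0001
```

drive_tool:
  motion:
    - [0,0,-0.125,0,-1]
    - [0,0,-0.25,0,-1]
    - [0,0,-0.39,0,-1]
    - [-0.9,0.33,-0.39,0,-1]
    - [-0.9,0.33,-0.39,0,-1]
    - [-0.9,0.33,-0.39,0,-1]
    - [-0.9,0.33,-0.39,0,-1]
    - [-0.9,0.33,-0.39,0,-1]
    - [-0.9,0.33,-0.39,0,-1]
    - [-0.9,0.33,-0.39,0,-1]
    - [-0.9,0.33,-0.39,0,-1]
    - [-0.9,0.33,-0.39,0,-1]

```text
t: 26.3
ee_pos: [0.6575, 0.069, 0.1675]
orientation: [0.672, 0.74, -0.001, 0.0]
ft_force: [-0.7, 0.0, -1.2]
grip_width: 0.0455
grasp_force: 30.0
```

```bash
python3 p.py .6845,.017,.10,.103
```

```text
t 26.3 at [0.6575 0.069  0.1675] yaw 0.096 tilt [-0.001 -0.001 -1.   ] j [ 0.02  0.35  1.14 -0.    1.66 -0.08] w 0.0455
(0.6845, 0.017, 0.1, 0.103) -> [-0.136  0.055  0.169] turn -0.0011
```

drive_tool:
  motion:
    - [-0.136,0.055,0,0,-1]
    - [-0.136,0.055,0,0,-1]
    - [-0.136,0.055,0.1,0,-1]
    - [-0.136,0.055,0.165,0,-1]
    - [-0.136,0.055,0.165,0,-1]
    - [-0.136,0.055,0.165,0,-1]
    - [-0.136,0.055,0.165,0,-1]

```text
t: 27.0
ee_pos: [0.6849, 0.0229, 0.1052]
orientation: [0.67, 0.743, 0.001, 0.001]
ft_force: [0.5, -0.5, 0.5]
grip_width: 0.0456
grasp_force: 30.0
```

```bash
python3 p.py .6845,.017,.0780,.103;  python3 - <<'E'
from rig import bot
from h import *
s=bot.snapshot("scene")
for n,lo,hi in(("red",(0,170,30),(7,255,255)),("blue",(100,120,30),(130,255,255))):
    P=blob(s,(325,160,365,225),lo,hi);print(n,P.mean(0),P.min(0),P.max(0))
cv2.imwrite("pics/s11.png",cv2.resize(s["image"][130:230,290:410],(720,600)))
E
```

```text
t 27.0 at [0.6849 0.0229 0.1052] yaw 0.103 tilt [-0.     0.004 -1.   ] j [-0.05  0.42  1.16  0.    1.56 -0.15] w 0.0456
(0.6845, 0.017, 0.078, 0.103) -> [-0.014 -0.003  0.068] turn 0.0001
red [344.17073171 174.6504065 ] [338. 170.] [350. 180.]Traceback (most recent call last):
  File "<stdin>", line 5, in <module>
  File "h.py", line 12, in blob
    k=1+np.argmax(st[1:,4]);v,u=np.nonzero(l==k)
        ~~~~~~~~~^^^^^^^^^^
    return _wrapfunc(a, 'argmax', axis=axis, out=out, **kwds)
    return bound(*args, **kwds)
ValueError: attempt to get argmax of an empty sequence
```

drive_tool:
  motion:
    - [-0.014,-0.003,0,0,-1]
    - [-0.014,-0.003,0,0,-1]
    - [-0.014,-0.003,0,0,-1]
    - [-0.014,-0.003,0,0,-1]

```text
t: 27.45
ee_pos: [0.6833, 0.0163, 0.103]
orientation: [0.67, 0.742, 0.0, 0.0]
ft_force: [0.6, -0.1, -0.2]
grip_width: 0.0453
grasp_force: 30.0
```

```bash
python3 p.py .6845,.017,.0780,.103;  python3 - <<'E'
from rig import bot
from h import *
s=bot.snapshot("scene")
cv2.imwrite("pics/s11.png",cv2.resize(s["image"][130:230,290:410],(720,600)))
E
```

```text
t 27.45 at [0.6833 0.0163 0.103 ] yaw 0.102 tilt [ 0.  0. -1.] j [-0.06  0.42  1.17  0.    1.55 -0.16] w 0.0453
(0.6845, 0.017, 0.078, 0.103) -> [0.001 0.003 0.062] turn -0.0001
```

View pics/s11.png

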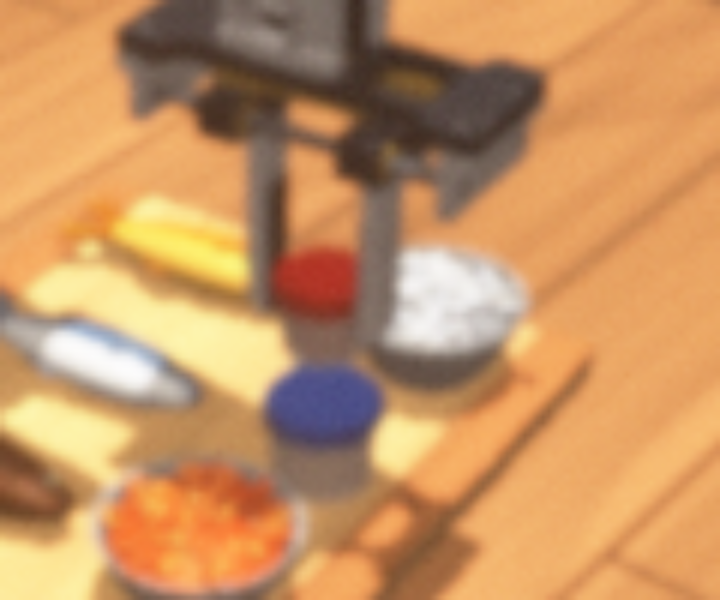

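Red (325,300) is directly above blue (325,405). Lower it and release.

drive_tool:
  motion:
    - [0.001,0.002,0.04,0,-1]
    - [0.001,0.002,0.055,0,-1]
    - [0.001,0.002,0.064,0,-1]
    - [0.001,0.002,0.064,0,-1]
    - [0.001,0.002,0.064,0,-1]
    - [0.001,0.002,0.064,0,-1]
    - [0.001,0.002,0.064,0,0]
    - [0.001,0.002,0.064,0,0.3]
    - [0.001,0.002,0.064,0,0.3]
    - [0.001,0.002,0.064,0,0.3]
    - [0.001,0.002,0.064,0,0.3]

```text
t: 28.6
ee_pos: [0.6841, 0.0169, 0.0769]
orientation: [0.67, 0.742, 0.0, 0.0]
ft_force: [0.1, -0.1, -0.3]
grip_width: 0.0609
grasp_force: 0.0
```

drive_tool:
  motion:
    - [0,0,-0.05,0,0.3]
    - [0,0,-0.15,0,0.3]
    - [0,0,-0.3,0,0.3]
    - [0,0,-0.3,0,0.3]
    - [0.5,0.1,-0.3,0,0.3]
    - [0.95,0.1,-0.3,0,0.3]
    - [0.95,0.1,-0.3,0,0.3]
    - [0.95,0.1,-0.3,0,0.3]
    - [0.95,0.1,-0.3,0,0.3]
    - [0.95,0.1,-0.3,0,0.3]
    - [0.95,0.1,-0.3,0,0.3]
    - [0.95,0.1,-0.3,0,0.3]

```text
t: 29.8
ee_pos: [0.6836, 0.403, 0.1955]
orientation: [0.669, 0.743, -0.0, -0.001]
ft_force: [0.7, -0.2, -0.3]
grip_width: 0.0612
grasp_force: 0.0
```

```bash
python3 p.py
python3 - <<'E'
from rig import bot
import numpy as np
from h import *
t=bot.snapshot("top");s=bot.snapshot("scene")
W=cast(t,blob(t,(280,130,330,190),(0,160,30),(8,255,255)),.104);print("red",W.mean(0),np.ptp(W,axis=0))
cv2.imwrite("pics/f.png",np.vstack([cv2.resize(t["image"][120:260,220:500],(580,290)),cv2.resize(s["image"][120:270,180:480],(580,290))]))
E
```

```text
t 29.8 at [0.6836 0.403  0.1955] yaw 0.106 tilt [ 0.001 -0.001 -1.   ] j [0.46 0.69 0.6  0.   1.86 0.36] w 0.0612
red [0.68190275 0.0186386 ] [0.0453927  0.04162325]
```

View pics/f.png

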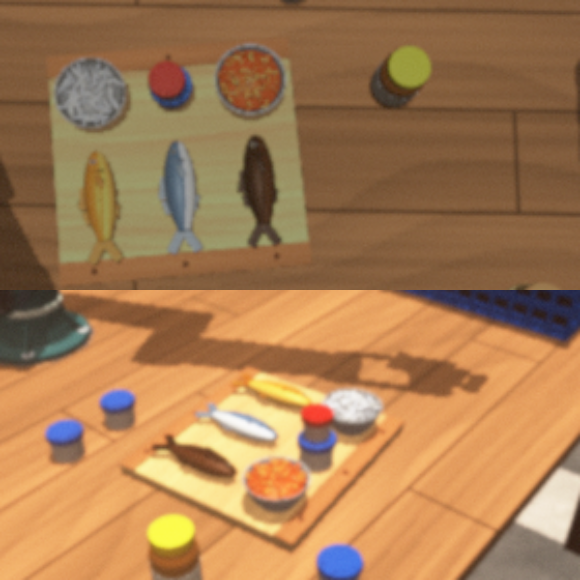

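The final view shows the fish straight and the stack standing. Next I check how well the red tub is centred on the blue one, using outline circles in both views.

Run:
```python
from rig import bot
import numpy as np
from h import *
t=bot.snapshot("top")
def edge(P,z):
    m=np.zeros((400,640),np.uint8);m[P[:,1].astype(int),P[:,0].astype(int)]=255
    c=max(cv2.findContours(m,cv2.RETR_EXTERNAL,cv2.CHAIN_APPROX_NONE)[0],key=len).reshape(-1,2)
    return cast(t,c,z)
for n,lo,hi,z,r in(("red",(0,120,30),(9,255,255),.104,.023),("red2",(0,160,30),(9,255,255),.104,.023),("blue",(95,60,20),(135,255,255),.064,.028),("blue2",(100,100,20),(130,255,255),.064,.028)):
    P=blob(t,(285,145,320,180),lo,hi);W=edge(P,z)
    if n[0]=="b":
        k=np.linalg.norm(W-np.array([.683,.0155]),axis=1)>.0235;W=W[k]
    (A,b,c)=np.linalg.lstsq(np.c_[2*W,np.ones(len(W))],(W**2).sum(1),rcond=None)[0]
    print(n,A.round(4),b.round(4),"r",np.sqrt(c+A*A+b*b).round(4),"bbox",((W.min(0)+W.max(0))/2).round(4),len(W))
s=bot.snapshot("scene")
for n,lo,hi in(("red",(0,150,30),(9,255,255)),("blue",(100,100,20),(130,255,255))):
    P=blob(s,(320,170,365,225),lo,hi);print(n,P.min(0),P.max(0),P.mean(0))
def proj(X):
    T=np.linalg.inv(s["T"]);K=np.array([[s["fx"],0,s["cx"]],[0,s["fy"],s["cy"]],[0,0,1]])
    return cv2.projectPoints(np.float64(X),cv2.Rodrigues(T[:3,:3])[0],T[:3,3],K,np.float64(s["distortion"]))[0].reshape(-1,2)
print(proj([[.684,.0165,.104],[.684,.0165,.064],[.682,.0195,.104]]))
```

```text
red 0.6818 0.0187 r 0.0219 bbox [0.6824 0.0183] 49
red2 0.6822 0.0187 r 0.0209 bbox [0.6824 0.0183] 46
blue 0.6816 0.0137 r 0.0251 bbox [0.6776 0.0115] 33
blue2 0.6822 0.0141 r 0.0245 bbox [0.6776 0.0114] 28
red [336. 179.] [351. 190.] [343.49032258 184.61935484]
blue [335. 194.] [352. 202.] [344.2238806  199.32835821]
[[343.26919562 183.15928696]
 [343.00041867 194.88434046]
 [343.35284725 182.42137583]]
```

```bash
python3 -c "
from rig import bot
print(bot.hand_in())"
```

```text
the job is handed in; nothing more can be done
None
```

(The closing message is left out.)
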